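Hang the ring hanger in the cleaning bath and put the lid on

TASK

Load the small bench-top cleaning bath: hang the wire ring hanger astride the cross bar inside the open tank, between the two collars on the bar, and let go of it. Then put the lid squarely on the tank so that its lip drops inside the rim and it lies flush all round. Leave the other things on the bench as they are.

Things in the scene. Friction and masses are not known exactly. Their poses are not given: they have to be found in the camera images.
- bath: Open-topped steel tank, fixed, its place varies: 150 mm along its x, 130 along y, 130 high, walls 4 (mouth 142 x 122), inner floor at 16 mm. Origin: centre of its underside on the bench, z up; control panel on the -x face. A round bar 10 mm thick crosses it along y at x = 0, its centre 90 mm up. Two collars (18 mm diameter, 6 wide) are fixed on the bar, inner faces at y = +32 and -32 mm.
- bath_bar (a point): Top of the bar midway between the collars, 95 mm above the tank's underside, 35 mm below the rim; axes as the tank.
- bath_rim (a point): Centre of the tank's mouth at the height of the rim, 130 mm above the tank's underside; axes as the tank.
- hanger: Ring hanger: loose steel wire A-frame, about 0.12 kg, on its feet on the bench. Origin: centre under the feet, z up; symmetric under a half turn. Two splayed legs under a ridge roof along y (44 mm long); gap between them along x 22 mm at the top, 43 at the feet. Feet 53 mm along x overall. Grip block on the ridge: 14 mm along x, 34 along y, 66 to 88 mm above the feet; grasp across the 14.
- hanger_saddle (a point): Underside of the ridge in its middle, where it sits on a bar running along the hanger's y: 62 mm above the feet, axes as the hanger. Fingertips that hold the grip block may reach down to 68 mm above the feet before they meet the roof. Pegs with rings, fixed to it, reach 34 mm out along x at mid height.
- lid: Loose steel lid, about 0.28 kg, on the bench on its lip, right way up. Origin: centre of the lip's underside, z up; symmetric under a half turn. Lip 136 x 116 mm, 6 deep (3 mm clearance all round in the mouth); plate 150 mm along x, 130 along y, 6 to 12 mm up. Black bar handle along y in the middle: 70 mm long, 16 wide, 28 to 44 mm up. Seated: its x along the tank's x, either way round.
- lid_seat (a point): Centre of the underside of the lid's plate, 6 mm above the lid's origin; meets point bath_rim when the lid is seated; axes as the lid.
- pumice: Bystander: grey pumice block 42 x 60 x 27 mm, loose. Origin: centre of its underside.
- dish: Bystander: shallow round dish with ring blanks, 61 mm across, 14 mm high, loose. Origin: centre of its underside.
- pliers: Bystander: flat-nose pliers, 47 x 139 x 11 mm, lying loose. Origin: centre of its underside.
- brush: Bystander: wooden bristle brush, 17 x 162 x 19 mm, lying loose. Origin: centre of its underside.

How it is judged:
On the way, in this order (a step that is already met when the one before it is completed fails the run):
1. the hanger hangs astride the bar between the collars, let go (x of hanger_saddle in the frame of bath_bar between -0.01 and 0.01 m and y of hanger_saddle in the frame of bath_bar between -0.011 and 0.011 m and z of hanger_saddle in the frame of bath_bar between -0.007 and 0.007 m and angle between hanger's own z axis and vertical below 0.4 rad and angle between the y axis of hanger and the y axis of bath, either way round below 0.25 rad and contact force between the fingers and hanger below 0.05 N and linear speed of hanger below 0.05 m/s), for 0.2 s.
2. the lid lies flush on the tank (z of lid_seat in the frame of bath_rim between -0.003 and 0.003 m and horizontal distance between lid_seat and bath_rim below 0.006 m and angle between lid's own z axis and vertical below 0.04 rad and angle between the x axis of lid and the x axis of bath, either way round below 0.08 rad), for 0.2 s.
At the end, for the whole second after the job is handed in: Hanger at rest astride the bar: ridge within 10 mm across, 11 mm along, 7 mm in height of the bar's mid top; tilt under 0.4, turn under 0.25 rad. Lid at rest on the rim: within 6 mm sideways, 3 mm in height, 0.08 rad turn, 0.04 rad tilt. Bystanders moved under 30 mm (all of step 2 and x of hanger_saddle in the frame of bath_bar between -0.01 and 0.01 m and y of hanger_saddle in the frame of bath_bar between -0.011 and 0.011 m and z of hanger_saddle in the frame of bath_bar between -0.007 and 0.007 m and angle between hanger's own z axis and vertical below 0.4 rad and angle between the y axis of hanger and the y axis of bath, either way round below 0.25 rad and linear speed of hanger below 0.03 m/s and linear speed of lid below 0.02 m/s); the robot touches nothing.
It fails at once if a bystander (pumice block, dish, pliers, brush) is moved by more than 30 mm (distance of any of pumice, dish, pliers, brush from where it was at the start of the episode above 0.03 m).
It also fails if it takes over 59 s, if anything falls off the work surface, if the arm or the gripper's body presses on something with over 40 N, if the wrist force passes 120 N, or if a joint passes its speed limit or range.

ROBOT

A 7-joint arm with a two-finger parallel gripper is mounted at the origin on a cart in front of the work surface, level with it; the furniture and walls round the work are solid. World frame = base frame: x ahead of the robot, y to its left, z up, the work surface at z = 0. Lengths are in m, angles in rad, forces in N, time in s.
With the tool pointing down it reaches from about 0.35 to 0.9 m from the base axis. Payload 8.1 kg.
Tool frame: the origin (TCP) lies between the finger pads; the fingertips stand ahead of it and the grasp point (between the pads) is the TCP (arm.nose_length is the z of the fingertips in the tool frame, in m); z points along the fingers, y is the line along which they close (so a half turn about z gives the same grasp; the last joint's range is limited). The gripper opens to 92 mm and grips with 3 to 60 N. Pads are 19 mm wide; open, the fingers measure 130 mm over their backs; the gripper's body (75 mm by 190 mm) begins 47 mm behind the grasp point.
Start: joints at [1.116, 0.434, 0.025, 1.573, -0.012, 1.134, -0.075], TCP at [0.215, -0.587, 0.246] pointing down, gripper open.
Joint ranges: [-2.62, 2.62], [-0.44, 2.09], [-1.27, 1.32], [0.08, 2.57], [-1.32, 4.46], [0.12, 2], [-2.74, 2.74]. Speed limits (rad/s): [2.22, 2.22, 3.01, 3.01, 3.14, 3.14, 3.14].

INTERFACE

Orientations are given as a rotation vector (axis times angle).
In Python, from cell import sensors, optics, arm gives the robot as it stands.
- The arm moves only by the tool arm_command, never from a script. Its argument "deltas" is one flat list of numbers, 7 for each row, row after row: the turn, a rotation vector about the world's x, y, z as a fraction of full scale, then the shift along the world's x, y, z as a fraction of full scale, then the finger opening in mm, from 0 to 91.8. In form: [wx, wy, wz, dx, dy, dz, fingers, wx, wy, wz, dx, dy, dz, fingers, ...]. A call has 1 to 20 rows; each row is the pose to reach, as a shift and turn from the pose commanded when the call began; what a row does not reach only later rows make up. Full scale, the value 1, is 1 m for a shift and 90 degrees for a turn. A row lasts 1/10 s, in which the tool goes at most 50 mm and 8.59 degrees, less where a joint would pass 70% of its speed; a pose out of reach is approached as far as the arm can. A call with a number of a shift or a turn outside -1 to 1 is refused whole. A call with a gripper value outside its range is refused whole. The fingers move at their own pace and stop on an object; "force" is the grip in N (left out, the last holds). Time passes only in rows, so rows that repeat a pose let the fingers close. It gives the time, the measured TCP pose, the force, the opening and the grip force at its end, in the units of the state.
- sensors.observe(): the state, without advancing time (a new reading comes with each control period).
- optics.get_image(name): name is "side" or "top"; returns the picture (400x640x3 uint8, blue, green, red); there is no depth.
- optics.calibration(name): a dict with "camera_matrix" (3x3 intrinsics, pixels), "D" ([k1, k2, p1, p2, k3] as OpenCV has them; the pictures are not rectified), "rvec" (rotation vector, rad) and "tvec" (3), from world to camera coordinates, as OpenCV has them. Camera axes: x right, y down, z forward; pixel columns grow to the right and rows downward; lengths in m; the calibration is good to about 2 mm. A picture is of the moment at which its call begins. calibration takes no time and is no camera call.
- arm.sign_off(): hands the job in; it is judged then, once.
The state is a dict: "clock": time; "joints": joint angles; "dq": joint speeds; "joint_efforts": joint torques, N m; "position": TCP position; "ee_rot": TCP orientation; "force": force on the tool from outside, world axes, zero at the start; "ft_torque": the same for the moment, N m; "width": opening from 0.0 (shut) to 1.0 (fully open); "gripper_force": force on a finger pad.
Only numpy, scipy, OpenCV 4.12 (cv2) and the standard library are available. Lean on these libraries where they do the work, as an engineer would, in place of code of your own. Each camera call takes 0.05 s, during which the arm holds its last target. There are 200 camera calls.

## Working session

There is one attempt and no reset: what is moved stays moved. The work goes in short steps, Python scripts to look and compute and a tool call to move; the robot and the scene stay as the last step left them, time stands still between calls to the robot, and variables do not carry over. Pictures are saved under pics/ and viewed, at most 10 in all, crops included, and the job is handed in when it is done.

Besides the shell and the picture viewer there is one more tool, called after "Emit:" as name(argument=value, ...) on one line, values as JSON. arm_command: Moves the arm, as the interface text tells. Its arguments: {"type":"object","properties":{"deltas":{"type":"array","items":{"type":"number"}},"force":{"type":"number"}},"required":["deltas"]}

```bash
mkdir -p pics; python3 - <<'E'
from cell import sensors, optics, arm
import cv2
for n in("side","top"):
    cv2.imwrite(f"pics/{n}0.png",optics.get_image(n)); c=optics.calibration(n); print(n,c)
print(sensors.observe(), arm.nose_length)
E
```

```text
side {'camera_matrix': array([[435.77422664,   0.        , 321.21086147],
       [  0.        , 435.77422664, 200.65232419],
       [  0.        ,   0.        ,   1.        ]]), 'D': array([-0.1015932,  0.       ,  0.       ,  0.       ,  0.       ]), 'rvec': array([ 0.07618432, -2.74302847,  1.48685952]), 'tvec': array([0.561699  , 0.16489986, 0.98402541])}
top {'camera_matrix': array([[369.32743803,   0.        , 321.33551141],
       [  0.        , 369.32743803, 194.48308869],
       [  0.        ,   0.        ,   1.        ]]), 'D': array([0.0275043, 0.       , 0.       , 0.       , 0.       ]), 'rvec': array([ 2.16085062, -2.14087315,  0.1629804 ]), 'tvec': array([-0.13162759,  0.57474065,  1.04141708])}
{'clock': 0.1, 'joints': array([ 1.11643366,  0.43516906,  0.02497648,  1.57400315, -0.01157518,
        1.13402435, -0.07512356]), 'dq': array([ 0.00025102, -0.00206332,  0.00207129, -0.00213636, -0.00137928,
       -0.00073727, -0.00119206]), 'joint_efforts': array([ 3.82625149e-03, -6.69130683e+01,  9.88336243e-01, -3.15146649e+01,
       -6.05568616e-02,  3.75483383e-02,  3.65514074e-05]), 'position': array([ 0.2151369 , -0.58633706,  0.24501484]), 'ee_rot': array([-3.09176997e+00, -5.49326454e-01,  6.40166786e-04]), 'force': array([-0.28232107, -0.85929439, -0.31754449]), 'ft_torque': array([0.00047675, 0.02361335, 0.05360712]), 'gripper_force': 0.0, 'width': 0.9945017012045921} 0.019
```

View pics/top0.png

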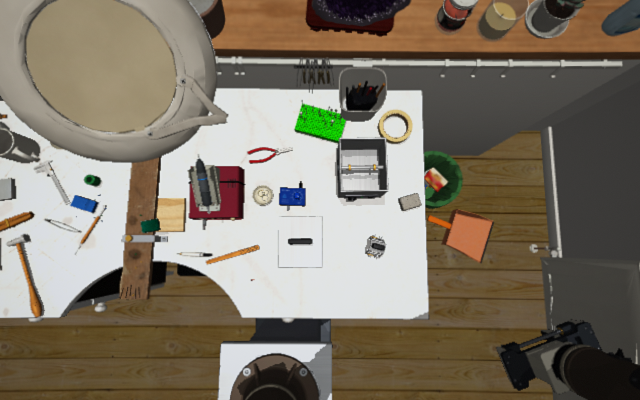

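View pics/side0.png

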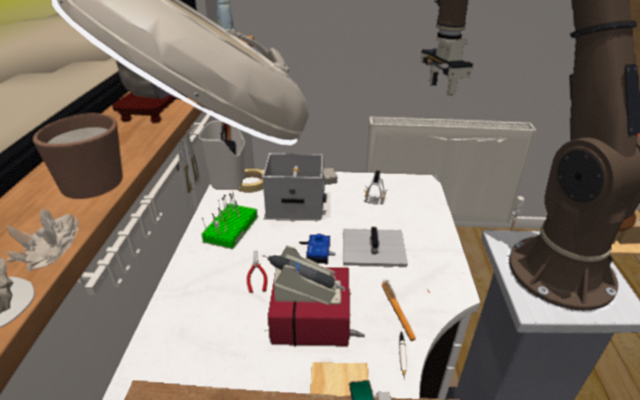

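The top view shows the bath at about (362,167), lid at (300,241), hanger at (375,246) and pumice at (410,202). In the side view they are at bath (295,187), lid (375,246) and hanger (375,187). I'll zoom in for corners.

```bash
python3 - <<'E'
import cv2
a=cv2.imread("pics/top0.png")[125:275,270:430]; cv2.imwrite("pics/topc.png",cv2.resize(a,None,fx=4,fy=4,interpolation=cv2.INTER_CUBIC))
a=cv2.imread("pics/side0.png")[145:275,255:415]; cv2.imwrite("pics/sidec.png",cv2.resize(a,None,fx=4,fy=4,interpolation=cv2.INTER_CUBIC))
E
```

```text
(no output)
```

View pics/topc.png

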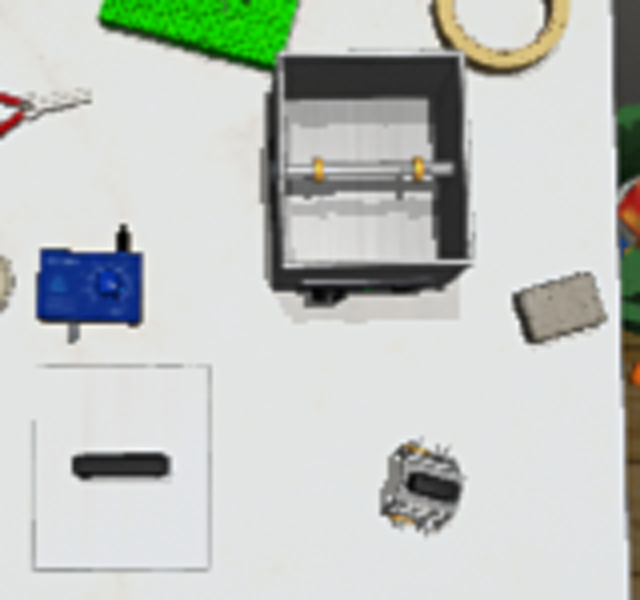

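View pics/sidec.png

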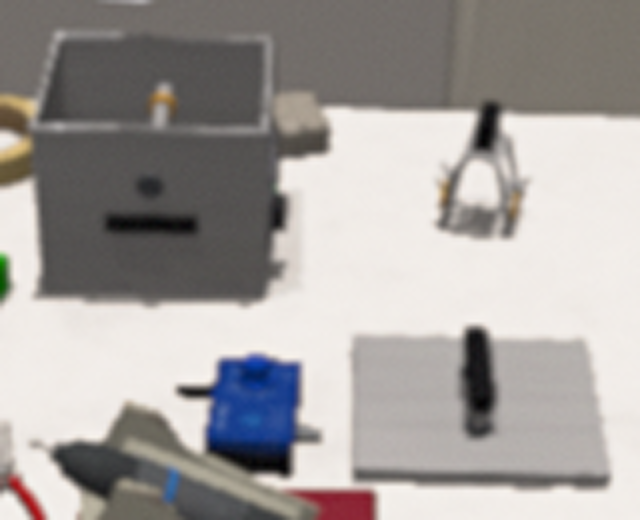

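Measured corners in the crops: bath rim at top view (277,55)-(472,264), lid plate at (35,366)-(210,570), and hanger grip block around (434,486), turned slightly. Next I fit the poses in both views.

```bash
cat > h.py <<'E'
import numpy as np, cv2
from scipy.optimize import least_squares
from cell import sensors, optics, arm
OFF={"top":(270,125),"side":(255,145)}
def px(n,p,s=4): return (np.array(p,float)+.5)/s-.5+OFF[n]
def proj(n,P):
    c=optics.calibration(n); return cv2.projectPoints(np.array(P,float),c["rvec"],c["tvec"],c["camera_matrix"],c["D"])[0][:,0]
def world(pose,L):
    x,y,a=pose; L=np.array(L,float); R=np.array([[np.cos(a),-np.sin(a),0],[np.sin(a),np.cos(a),0],[0,0,1]])
    return L@R.T+[x,y,0]
def fit(obs,x0):
    f=lambda p:np.concatenate([(proj(n,world(p,[l for l,_ in o]))-[px(n,q) for _,q in o]).ravel() for n,o in obs.items()])
    r=least_squares(f,x0,x_scale=[.1,.1,.3]); return r.x,np.round(f(r.x).reshape(-1,2),1).tolist()
E
python3 - <<'E'
from h import *
B=lambda sx,sy,z:(.075*sx,.065*sy,z)
r=.13
bt=[(B(1,1,r),(277,55)),(B(1,-1,r),(465,53)),(B(-1,-1,r),(472,264)),(B(-1,1,r),(277,265)),((0,.035,.09),(319,169)),((0,-.035,.09),(418,169))]
bs=[(B(1,-1,r),(56,35)),(B(-1,-1,r),(270,37)),(B(-1,1,r),(271,130)),(B(1,1,r),(36,126))]
lt=[(B(1,1,.012),(36,366)),(B(1,-1,.012),(210,366)),(B(-1,-1,.012),(210,570)),(B(-1,1,.012),(34,570))]
ls=[(B(1,-1,.012),(353,338)),(B(-1,-1,.012),(584,339)),(B(-1,1,.012),(608,477)),(B(1,1,.012),(353,472))]
ht=[((0,.017,.082),(409,481)),((0,-.017,.082),(461,490))]
hs=[((0,0,.088),(489,104)),((0,.0,.066),(485,148))]
x0=[.5,-.2,0]
for nm,t,s in(("bath",bt,bs),("lid",lt,ls),("hanger",ht,hs)):
    for o in({"top":t},{"side":s},{"top":t,"side":s}):
        p,e=fit(o,x0); print(nm,list(o),p.round(4),e)
E
```

```text
bath ['top'] [ 0.6482 -0.2385  0.0126] [[0.0, -1.0], [0.2, -0.6], [0.0, 0.5], [0.6, 0.4], [-0.4, 0.3], [-0.5, 0.3]]
bath ['side'] [ 0.6464 -0.2373  0.05  ] [[-0.4, -0.3], [0.8, -0.6], [0.5, -0.1], [-0.9, 0.6]]
bath ['top', 'side'] [ 0.6474 -0.2383  0.0264] [[-0.4, -0.4], [-0.2, -0.6], [0.4, 0.5], [0.9, 1.0], [-0.5, 0.8], [-0.5, 0.4], [-0.1, -0.8], [0.9, -0.5], [-0.5, 0.0], [-1.8, 0.0]]
lid ['top'] [ 0.4396 -0.0654  0.0106] [[0.0, -0.1], [0.1, -0.1], [0.2, 0.0], [-0.3, 0.2]]
lid ['side'] [ 0.4405 -0.0601  0.0202] [[-1.0, -0.7], [0.5, 0.4], [1.2, 0.1], [-0.7, -0.1]]
lid ['top', 'side'] [ 0.44   -0.0634  0.0153] [[-0.8, -0.1], [-0.7, -0.4], [-0.4, -0.2], [-0.8, 0.1], [-0.7, -1.5], [0.7, -0.3], [1.1, -0.8], [-0.6, -1.2]]
hanger ['top'] [ 0.4277 -0.2851 -0.1621] [[0.4, 0.1], [-0.4, -0.1]]
hanger ['side'] [ 0.4259 -0.2819  0.    ] [[-0.2, 2.0], [0.2, -2.0]]
hanger ['top', 'side'] [ 0.4267 -0.2844 -0.1621] [[0.2, 0.4], [-0.7, 0.3], [-0.5, 1.6], [-0.1, -2.5]]
```

Both views agree to within about 5 mm: bath (0.648, -0.238, yaw ~0.02), lid (0.440, -0.064, yaw ~0.012), hanger (0.427, -0.284, yaw -0.16). I'll approach above the hanger first.

Emit:
arm_command(deltas=[0, 0, 0.673, 0.212, 0.303, -0.05, 50, 0, 0, 0.673, 0.212, 0.303, -0.05, 50, 0, 0, 0.673, 0.212, 0.303, -0.05, 50, 0, 0, 0.673, 0.212, 0.303, -0.05, 50, 0, 0, 0.673, 0.212, 0.303, -0.05, 50, 0, 0, 0.673, 0.212, 0.303, -0.05, 50, 0, 0, 0.673, 0.212, 0.303, -0.05, 50, 0, 0, 0.673, 0.212, 0.303, -0.05, 50, 0, 0, 0.673, 0.212, 0.303, -0.05, 50, 0, 0, 0.673, 0.212, 0.303, -0.05, 50, 0, 0, 0.673, 0.212, 0.303, -0.05, 50, 0, 0, 0.673, 0.212, 0.303, -0.05, 50, 0, 0, 0.673, 0.212, 0.303, -0.05, 50, 0, 0, 0.673, 0.212, 0.303, -0.05, 50], force=20)

```text
clock: 1.5
position: [0.427, -0.2843, 0.1958]
ee_rot: [2.395, 2.033, -0.0]
force: [0.0, -0.7, -0.9]
width: 0.545
gripper_force: 0.0
```

Emit:
arm_command(deltas=[0, 0, 0, 0, 0, -0.03, 50, 0, 0, 0, 0, 0, -0.06, 50, 0, 0, 0, 0, 0, -0.085, 50, 0, 0, 0, 0, 0, -0.1, 50, 0, 0, 0, 0, 0, -0.106, 50, 0, 0, 0, 0, 0, -0.106, 50, 0, 0, 0, 0, 0, -0.106, 50])

```text
clock: 2.2
position: [0.4278, -0.284, 0.0904]
ee_rot: [2.393, 2.034, 0.001]
force: [0.5, 0.6, -0.0]
width: 0.548
gripper_force: 0.0
```

```bash
python3 - <<'E'
from h import *
s=sensors.observe(); print(s["position"],s["force"])
a=optics.get_image("side")[110:220,320:430];b=optics.get_image("top")[200:280,330:430]
f=lambda i:cv2.resize(i,(400,int(400*i.shape[0]/i.shape[1])),interpolation=cv2.INTER_CUBIC)
a,b=f(a),f(b); o=np.zeros((400,800,3),np.uint8); o[:a.shape[0],:400]=a;o[:b.shape[0],400:]=b
cv2.imwrite("pics/g1.png",o)
E
```

```text
[ 0.42779237 -0.28403682  0.0904495 ] [ 0.54206968  0.58381343 -0.04236644]
```

View pics/g1.png

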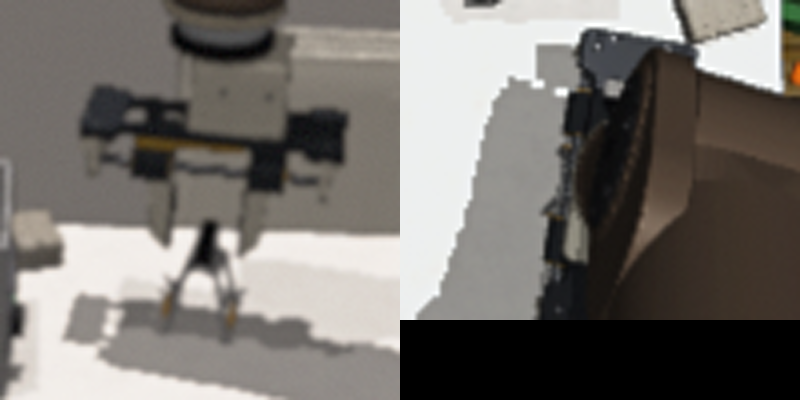

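The fingers straddle the grip block, at (160,240) and (250,240) with the block at (208,240). I'll close and lift.

Emit:
arm_command(deltas=[0, 0, 0, 0, 0, 0, 8, 0, 0, 0, 0, 0, 0, 8, 0, 0, 0, 0, 0, 0, 8, 0, 0, 0, 0, 0, 0, 8, 0, 0, 0, 0, 0, 0, 8, 0, 0, 0, 0, 0, 0, 8, 0, 0, 0, 0, 0, 0, 8, 0, 0, 0, 0, 0, 0.03, 8, 0, 0, 0, 0, 0, 0.07, 8, 0, 0, 0, 0, 0, 0.11, 8, 0, 0, 0, 0, 0, 0.15, 8, 0, 0, 0, 0, 0, 0.17, 8, 0, 0, 0, 0, 0, 0.17, 8, 0, 0, 0, 0, 0, 0.17, 8], force=20)

```text
clock: 3.7
position: [0.427, -0.2837, 0.2593]
ee_rot: [-2.394, -2.034, 0.0]
force: [-0.6, -0.3, -1.4]
width: 0.149
gripper_force: 20.0
```

Emit:
arm_command(deltas=[0, 0, 0.116, 0.04, 0.01, 0, 8, 0, 0, 0.116, 0.08, 0.02, 0, 8, 0, 0, 0.116, 0.12, 0.03, 0, 8, 0, 0, 0.116, 0.16, 0.036, 0, 8, 0, 0, 0.116, 0.19, 0.042, 0, 8, 0, 0, 0.116, 0.21, 0.045, 0, 8, 0, 0, 0.116, 0.221, 0.046, 0, 8, 0, 0, 0.116, 0.221, 0.046, 0, 8, 0, 0, 0.116, 0.221, 0.046, 0, 8, 0, 0, 0.116, 0.221, 0.046, 0, 8])

```text
clock: 4.7
position: [0.6471, -0.2386, 0.2596]
ee_rot: [-2.2, -2.242, 0.002]
force: [-0.2, 0.1, -1.7]
width: 0.152
gripper_force: 20.0
```

```bash
python3 - <<'E'
from h import *
s=sensors.observe(); print(s["position"],s["ee_rot"],s["force"])
a=optics.get_image("side")[90:230,240:400];b=optics.get_image("top")[100:240,300:460]
f=lambda i:cv2.resize(i,(400,int(400*i.shape[0]/i.shape[1])),interpolation=cv2.INTER_CUBIC)
cv2.imwrite("pics/g2.png",np.hstack([f(a),f(b)]))
# predicted side px (crop, x2.5) of block-bottom, saddle, feet centre, given TCP
p=s["position"]; 
print((proj("side",[[p[0],p[1],p[2]-.09+z] for z in(.066,0)])-[240,90])*2.5)
E
```

```text
[ 0.64712996 -0.23857667  0.25959597] [-2.19986507e+00 -2.24236201e+00  1.53624158e-03] [-0.23213545  0.08532497 -1.70783165]
[[132.03843357  92.03880717]
 [133.88296618 151.4960017 ]]
```

View pics/g2.png

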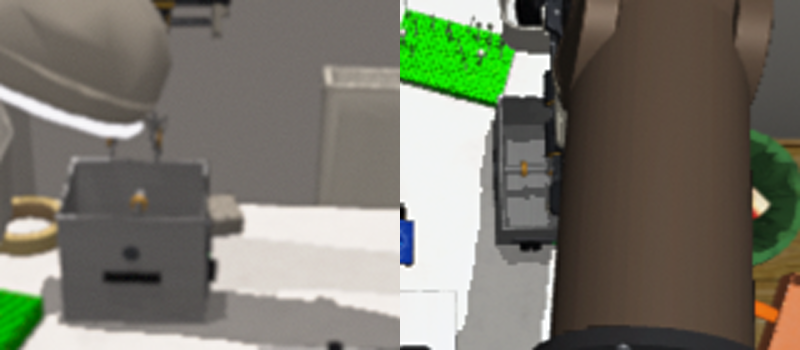

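The legs hang at (110,148) and (158,135), and their midpoint x of 134 matches the prediction over the bar. I'll lower it.

Emit:
arm_command(deltas=[0, 0, 0, 0, 0, -0.025, 8, 0, 0, 0, 0, 0, -0.05, 8, 0, 0, 0, 0, 0, -0.07, 8, 0, 0, 0, 0, 0, -0.09, 8, 0, 0, 0, 0, 0, -0.105, 8, 0, 0, 0, 0, 0, -0.115, 8, 0, 0, 0, 0, 0, -0.125, 8, 0, 0, 0, 0, 0, -0.13, 8, 0, 0, 0, 0, 0, -0.13, 8, 0, 0, 0, 0, 0, -0.13, 8])

```text
clock: 5.8
position: [0.6487, -0.2378, 0.1303]
ee_rot: [2.198, 2.243, 0.001]
force: [-0.2, 0.7, -1.4]
width: 0.15
gripper_force: 20.0
```

Emit:
arm_command(deltas=[0, 0, 0, 0, 0, -0.002, 8, 0, 0, 0, 0, 0, -0.004, 8, 0, 0, 0, 0, 0, -0.006, 8, 0, 0, 0, 0, 0, -0.007, 8, 0, 0, 0, 0, 0, -0.007, 8, 0, 0, 0, 0, 0, -0.007, 8])

```text
clock: 6.4
position: [0.6484, -0.2377, 0.1228]
ee_rot: [2.199, 2.244, 0.0]
force: [-0.2, 1.2, 0.1]
width: 0.153
gripper_force: 20.0
```

```bash
python3 - <<'E'
from h import *
b=optics.get_image("top")[130:220,320:420]
a=optics.get_image("side")[130:230,250:350]
f=lambda i:cv2.resize(i,(400,int(400*i.shape[0]/i.shape[1])),interpolation=cv2.INTER_CUBIC)
a,b=f(a),f(b); o=np.zeros((400,800,3),np.uint8); o[:a.shape[0],:400]=a;o[:b.shape[0],400:]=b
cv2.imwrite("pics/g3.png",o)
E
```

```text
(no output)
```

View pics/g3.png

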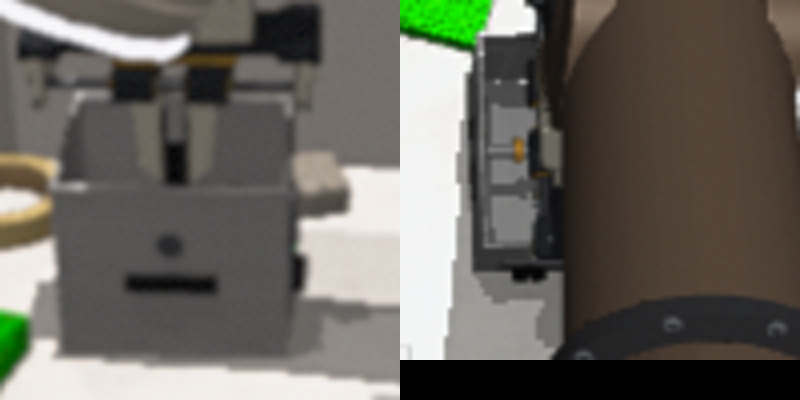

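Force rose by 1.5 N, about the hanger's weight, so the ridge is on the bar. The block sits low in the tank at (175,160). I'll release and rise.

Emit:
arm_command(deltas=[0, 0, 0, 0, 0, 0, 20, 0, 0, 0, 0, 0, 0, 30, 0, 0, 0, 0, 0, 0, 36, 0, 0, 0, 0, 0, 0, 36, 0, 0, 0, 0, 0, 0, 36, 0, 0, 0, 0, 0, 0.01, 36, 0, 0, 0, 0, 0, 0.03, 36, 0, 0, 0, 0, 0, 0.06, 36, 0, 0, 0, 0, 0, 0.1, 50, 0, 0, 0, 0, 0, 0.14, 50, 0, 0, 0, -0.04, 0.04, 0.15, 50, 0, 0, 0, -0.07, 0.07, 0.15, 50, 0, 0, 0, -0.1, 0.1, 0.15, 50, 0, 0, 0, -0.13, 0.13, 0.15, 50, 0, 0, 0, -0.16, 0.16, 0.15, 50, 0, 0, 0, -0.19, 0.174, 0.13, 50, 0, 0, 0, -0.208, 0.174, 0.1, 50, 0, 0, 0, -0.208, 0.174, 0.06, 50, 0, 0, 0, -0.208, 0.174, 0.06, 50])

```text
clock: 8.4
position: [0.4374, -0.0637, 0.1803]
ee_rot: [-2.195, -2.241, 0.006]
force: [-0.7, 0.6, 1.2]
width: 0.546
gripper_force: 0.0
```

```bash
python3 - <<'E'
from h import *
a=optics.get_image("top")[125:275,270:430]; cv2.imwrite("pics/t4.png",cv2.resize(a,None,fx=4,fy=4,interpolation=cv2.INTER_CUBIC))
s=sensors.observe();print(s["position"],s["ee_rot"],s["width"])
# expected block-top ends for a perfectly hung hanger at the bath pose
print((proj("top",world((.648,-.238,.02),[(0,y,z) for y in(-.017,.017) for z in(.1,.121)]))-[270,125])*4)
E
```

```text
[ 0.43924622 -0.0636383   0.1824187 ] [-2.19660425 -2.24261364  0.00300987] 0.5477144063835659
[[390.44794172 165.73827431]
 [394.5097707  159.08160115]
 [342.00048772 166.20599133]
 [345.06920128 159.55848161]]
```

View pics/t4.png

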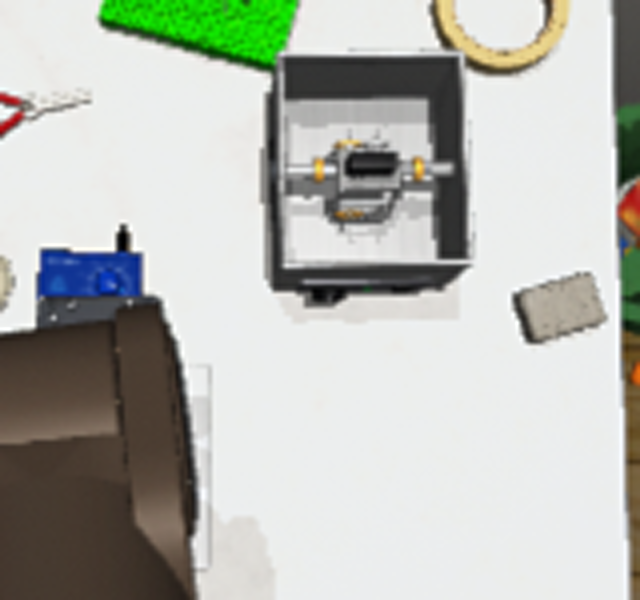

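The hanger hangs centred on the bar: its block at (344–397, 150–176) is where predicted, between the collars at x=319 and 418. Before gripping I'll check the lid's y against its handle ends.

```bash
python3 - <<'E'
from h import *
ht=[((0,.035,.042),(72,465)),((0,-.035,.042),(170,464))]
print(fit({"top":ht},[.44,-.064,0]))
for y in(-.065,-.062): 
  print(y,(proj("side",world((.44,y,.015),[(0,.035,.044),(0,-.035,.044),(.075,.065,.012),(-.075,.065,.012),(.075,-.065,.012)]))-[255,145])*4)
E
```

```text
(array([ 0.44080102, -0.06571518,  0.01860683]), [[0.1, 0.0], [-0.1, 0.0]])
-0.065 [[480.86391179 390.95096093]
 [473.4194746  319.22300425]
 [349.22288329 463.92790276]
 [610.63616875 470.54067798]
 [348.76229477 328.92976899]]
-0.062 [[481.12218485 394.20644845]
 [473.64935261 322.13485374]
 [349.15466666 467.37969085]
 [611.21033928 474.00833544]
 [348.70196394 331.74863087]]
```

Emit:
arm_command(deltas=[0, 0, 0, 0.001, -0.001, -0.03, 50, 0, 0, 0, 0.001, -0.001, -0.06, 50, 0, 0, 0, 0.001, -0.001, -0.09, 50, 0, 0, 0, 0.001, -0.001, -0.115, 50, 0, 0, 0, 0.001, -0.001, -0.13, 50, 0, 0, 0, 0.001, -0.001, -0.14, 50, 0, 0, 0, 0.001, -0.001, -0.144, 50, 0, 0, 0, 0.001, -0.001, -0.144, 50])

```text
clock: 9.25
position: [0.4424, -0.0648, 0.0394]
ee_rot: [2.198, 2.243, 0.001]
force: [-0.4, -0.5, 0.5]
width: 0.543
gripper_force: 0.0
```

Emit:
arm_command(deltas=[0, 0, 0, 0, 0, -0.002, 10, 0, 0, 0, 0, 0, -0.002, 10, 0, 0, 0, 0, 0, -0.002, 10, 0, 0, 0, 0, 0, -0.002, 10, 0, 0, 0, 0, 0, -0.002, 10, 0, 0, 0, 0, 0, -0.002, 10, 0, 0, 0, 0, 0, -0.002, 10, 0, 0, 0, 0, 0, 0.02, 10, 0, 0, 0, 0, 0, 0.06, 10, 0, 0, 0, 0, 0, 0.1, 10, 0, 0, 0, 0, 0, 0.14, 10, 0, 0, 0, 0, 0, 0.16, 10, 0, 0, 0, 0, 0, 0.16, 10, 0, 0, 0, 0, 0, 0.16, 10, 0, 0, 0, 0, 0, 0.16, 10], force=45)

```text
clock: 10.75
position: [0.4403, -0.0648, 0.1972]
ee_rot: [-2.197, -2.242, 0.003]
force: [-0.6, -0.4, -2.4]
width: 0.169
gripper_force: 45.0
```

```bash
python3 - <<'E'
from h import *
s=sensors.observe();p=s["position"];print(p,s["ee_rot"],s["force"])
im=optics.get_image("side"); cv2.imwrite("pics/s5full.png",im)
q=proj("side",world((p[0],p[1],.02),[(sx*.075,sy*.065,p[2]-.037+.012) for sx,sy in((1,1),(-1,1),(-1,-1),(1,-1))]))
x0,y0=q.min(0).astype(int)-25; print(x0,y0)
a=cv2.resize(im[y0:y0+130,x0:x0+170],None,fx=4,fy=4,interpolation=cv2.INTER_CUBIC); cv2.imwrite("pics/s5.png",a)
print((q-[x0,y0])*4)
E
```

```text
[ 0.44027931 -0.06478594  0.19723529] [-2.19726321 -2.24241692  0.00258216] [-0.62236717 -0.40053913 -2.36029072]
319 147
[[103.18594106 223.24880534]
 [390.10665868 229.61758659]
 [356.63554859 106.77582055]
 [100.34218361 101.06702275]]
```

View pics/s5.png

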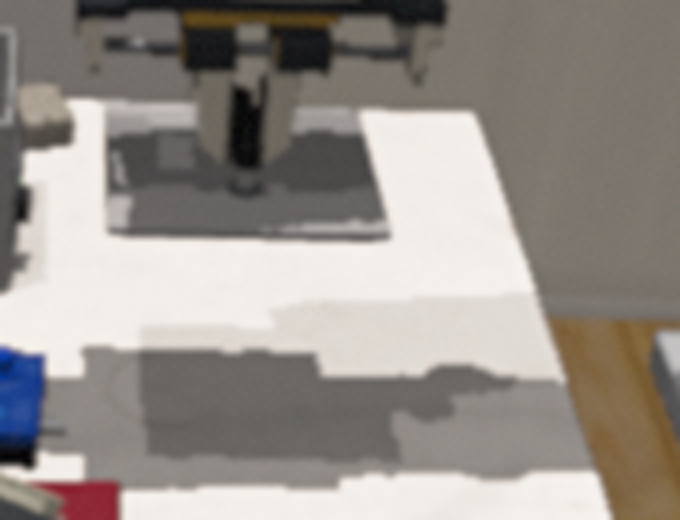

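The lid hangs level in the grip: front edge at (107–389, ~233), far edge at (107–358, ~106). It is about 1 mm toward +y of the TCP. Next I refine the bath rim at sub-pixel level in the saved top view.

```bash
python3 - <<'E'
from h import *
g=cv2.cvtColor(cv2.imread("pics/top0.png"),cv2.COLOR_BGR2GRAY).astype(float)
# crop->full: x/4+270, y/4+125
def ray(uv,z=.13):
    c=optics.calibration("top");R=cv2.Rodrigues(c["rvec"])[0];n=cv2.undistortPoints(np.array([[uv]],float),c["camera_matrix"],c["D"])[0,0]
    d=R.T@[*n,1];o=-R.T@c["tvec"];return (o+d*(z-o[2])/d[2])[:2]
def edge(prof,sign): # subpixel location of the strongest step
    d=np.diff(prof)*sign;i=int(d.argmax());s=slice(max(i-1,0),i+2);w=np.clip(d[s],0,None);return (np.arange(len(d))[s]*w).sum()/w.sum()+.5
def run(name,pts):
    W=np.array([ray(p) for p in pts]);v=0 if np.ptp(W[:,1])>np.ptp(W[:,0]) else 1
    k=np.polyfit(W[:,1-v],W[:,v],1);r=W[:,v]-np.polyval(k,W[:,1-v]);m=abs(r)<.002;k=np.polyfit(W[m,1-v],W[m,v],1)
    print(name,"slope",k[0].round(4),"at bath centre",np.polyval(k,[-.238,.648][v]).round(4),"rms",r[m].std().round(4),m.sum())
run("far inner (+.071)",[(c,135+edge(g[135:145,c],-1)) for c in range(343,383)])
run("near outer (-.075)",[(c,186+edge(g[186:196,c],-1)) for c in range(343,383)])
run("right inner (-.061)",[(380+edge(g[r,380:388],1),r) for r in range(146,182)])
run("left outer (+.065)",[(335+edge(g[r,335:343],1),r) for r in range(146,188)])
E
```

```text
far inner (+.071) slope -0.0031 at bath centre 0.7197 rms 0.0002 40
near outer (-.075) slope -0.0378 at bath centre 0.5744 rms 0.0008 40
right inner (-.061) slope 0.0151 at bath centre -0.3003 rms 0.0006 36
left outer (+.065) slope 0.0279 at bath centre -0.1738 rms 0.0007 42
```

Emit:
arm_command(deltas=[0, 0, 0, 0.03, -0.025, 0.005, 10, 0, 0, 0, 0.06, -0.05, 0.005, 10, 0, 0, 0, 0.09, -0.075, 0.005, 10, 0, 0, 0, 0.12, -0.1, 0.005, 10, 0, 0, 0, 0.15, -0.125, 0.005, 10, 0, 0, 0, 0.18, -0.15, 0.005, 10, 0, 0, 0, 0.2, -0.167, 0.005, 10, 0, 0, 0, 0.2085, -0.1745, 0.005, 10, 0, 0, 0, 0.2085, -0.1745, 0.0, 10, 0, 0, 0, 0.2085, -0.1745, -0.01, 10, 0, 0, 0, 0.2085, -0.1745, -0.015, 10, 0, 0, 0, 0.2085, -0.1745, -0.02, 10, 0, 0, 0, 0.2085, -0.1745, -0.022, 10, 0, 0, 0, 0.2085, -0.1745, -0.022, 10, 0, 0, 0, 0.2085, -0.1745, -0.022, 10])

```text
clock: 12.3
position: [0.6499, -0.2392, 0.1771]
ee_rot: [2.198, 2.244, 0.0]
force: [1.0, -0.3, -2.5]
width: 0.17
gripper_force: 45.0
```

```bash
python3 - <<'E'
from h import *
im=optics.get_image("side")[120:230,240:350]; im2=optics.get_image("top")[120:230,310:420]
s=sensors.observe();print(s["position"],s["ee_rot"],s["force"])
f=lambda i:cv2.resize(i,(400,400),interpolation=cv2.INTER_CUBIC)
cv2.imwrite("pics/s6.png",np.hstack([f(im),f(im2)]))
E
```

```text
[ 0.65002966 -0.23925501  0.1772247 ] [2.19833367e+00 2.24332277e+00 5.86415362e-04] [ 0.12524528 -0.19938824 -3.16065282]
```

Emit:
arm_command(deltas=[0, 0, 0, 0, 0, -0.003, 10, 0, 0, 0, 0, 0, -0.006, 10, 0, 0, 0, 0, 0, -0.009, 10, 0, 0, 0, 0, 0, -0.011, 10, 0, 0, 0, 0, 0, -0.013, 10, 0, 0, 0, 0, 0, -0.013, 10, 0, 0, 0, 0, 0, -0.013, 10])

```text
clock: 13.1
position: [0.6499, -0.2392, 0.1637]
ee_rot: [-2.199, -2.244, -0.0]
force: [0.2, -0.5, -2.8]
width: 0.166
gripper_force: 45.0
```

The lip is about 4 mm below the rim with no contact force, so it has entered the mouth. I'll lower the rest of the way.

Emit:
arm_command(deltas=[0, 0, 0, 0, 0, -0.001, 10, 0, 0, 0, 0, 0, -0.002, 10, 0, 0, 0, 0, 0, -0.003, 10, 0, 0, 0, 0, 0, -0.003, 10, 0, 0, 0, 0, 0, -0.003, 10])

```text
clock: 13.6
position: [0.6499, -0.2393, 0.161]
ee_rot: [2.199, 2.244, 0.0]
force: [-0.7, -0.5, 1.7]
width: 0.174
gripper_force: 45.0
```

Seated: the weight came off and the force changed sign. I'll release and retreat.

Emit:
arm_command(deltas=[0, 0, 0, 0, 0, 0, 25, 0, 0, 0, 0, 0, 0, 35, 0, 0, 0, 0, 0, 0, 45, 0, 0, 0, 0, 0, 0, 45, 0, 0, 0, 0, 0, 0, 45, 0, 0, 0, 0, 0, 0.02, 45, 0, 0, 0, 0, 0, 0.05, 45, 0, 0, 0, 0, 0, 0.09, 45, 0, 0, 0, -0.04, 0.03, 0.11, 45, 0, 0, 0, -0.08, 0.06, 0.11, 45, 0, 0, 0, -0.12, 0.09, 0.11, 45, 0, 0, 0, -0.16, 0.12, 0.11, 45, 0, 0, 0, -0.2, 0.16, 0.11, 45, 0, 0, 0, -0.2, 0.2, 0.11, 45, 0, 0, 0, -0.2, 0.2, 0.11, 45, 0, 0, 0, -0.2, 0.2, 0.11, 45])

```text
clock: 15.2
position: [0.4499, -0.0384, 0.2713]
ee_rot: [2.195, 2.246, 0.001]
force: [0.9, 0.0, 0.2]
width: 0.489
gripper_force: 0.0
```

```bash
python3 - <<'E'
from h import *
a=optics.get_image("side")[120:230,240:350]; b=optics.get_image("top")[120:230,310:420]
f=lambda i:cv2.resize(i,(400,400),interpolation=cv2.INTER_CUBIC)
cv2.imwrite("pics/s7.png",np.hstack([f(a),f(b)]))
L=world((.649,-.239,.021),[(sx*.075,sy*.065,.142) for sx,sy in((1,1),(-1,1),(-1,-1),(1,-1))])
k=400/110; print((proj("side",L)-[240,120])*k,(proj("top",L)-[310,120])*k+[400,0])
E
```

```text
[[ 75.77110133 188.01759207]
 [295.0768307  192.2341919 ]
 [300.60105711 106.98133625]
 [101.45910205 103.52080003]] [[505.79794992  58.25056868]
 [509.68312596 256.43704269]
 [686.99438088 254.5001961 ]
 [679.45525758  56.46112264]]
```

View pics/s7.png

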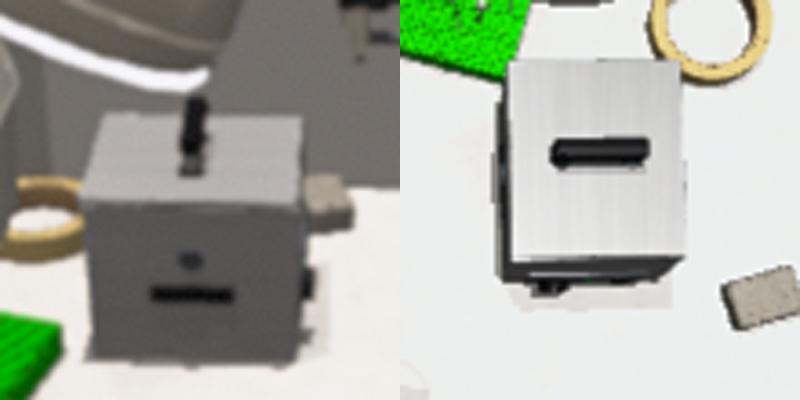

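The lid lies flush and square in both views. Top-view corners at about (510,60), (682,59), (686,257), (512,258) match the prediction within 2 px, and the side view shows an even plate edge at the rim. I'm handing it in.

```bash
python3 -c "
from cell import arm
print(arm.sign_off())"
```

```text
the job is handed in; nothing more can be done
None
```

The hanger hangs on the bar between the collars and the lid lies flush on the tank; I handed the job in at about 15 s on the robot's clock, and the sign-off returned no verdict.

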